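# Feed specimen carriers from a loading tray into the inclined track

## Task

Three steel specimen carriers lie in the loading tray. Lift the tray by its black handle, lay its far side along the guide rail of the feed track with the open end low over the track's mouth, and tip it so that the carriers slide in single file down the channel until the row rests closed up against the stop. Then set the empty tray back flat on its rubber mat, lying along it, and leave the slide case, the dropper bottle and the objective canister where they are.

Things in the scene. Friction and masses are not known exactly. Their poses are not given: they have to be found in the camera images.
- tray: aluminium trough 205 long, 44 wide (38 inside), floor 3 thick, walls up to z = 26, 0.25 kg, loose. Origin: centre of the underside below the handle. Open end at its own y = -105, closed end at y = +100. The carriers stay put up to about 15 degrees of tilt, all slide by 28; tip it to 35 to 40
- tray_grip (a point): point in the tray's black rubber handle, 66 mm above the tray's underside: an upright rib 12 thick in x, 60 long in y (-30 to +30), from z = 36 to 86, on a bridge (z 32 to 37) under which the carriers pass. Grip across the 12 mm here
- tray_mouth (a point): middle of the tray's open end, on the upper face of its floor (tray frame 0, -105, 3 mm)
- carrier_0: one of three equal dark steel specimen carriers, plain block 32 x 60 x 20 mm (x, y, z) with a paler field on top, about 60 g. Origin: centre of the underside. This one lies nearest the tray's open end
- carrier_1: the same; starts in the middle of the tray, below the handle
- carrier_2: the same; starts nearest the tray's closed end
- track: fixed feed track: grey metal channel, 44 mm wide inside (x -22 to +22), walls 22 high, 4 thick, on a dark base plate 90 x 250. Origin: centre of the plate's underside. The smooth floor rises 16 degrees (0.28 rad) along +y, from the stop (y = -120, height 26) to its upper end (y = +111, height 92); over the last 56 mm the -x wall flares out to x = -50
- rail_end (a point): upper corner of the guide rail's inner face at its far end. The rail is the +x wall of the channel carried on: upright bar 6 mm thick, inner face at track x = +22, top at height 132, track y = 0 to +161, so 50 mm past the floor's upper end. The tray touching it with its +x side is centred on the channel (track x = 0)
- track_mouth (a point): middle of the track's mouth, on the floor 215 mm up-slope from the stop (25 mm before the upper end); x across to the rail, y up-slope along the floor, z square to the floor. Hold the tray's open end about 10 mm above this point
- track_stop (a point): middle of the channel floor at the inner face of the stop (the wall at the lower end); same axes as track_mouth. In a closed row the carriers' centres lie at y = 30, 90 and 150 mm from here
- mat: fixed black rubber mat 85 x 235 x 2 mm, the tray's place; origin: centre of its underside. The tray starts on it, long axes parallel
- slide_case: bystander: blue slide box 90 x 98 x 34 mm, at the back
- dropper_bottle: bystander: brown dropper bottle with black cap, 33 mm across, 84 mm tall
- objective_can: bystander: black screw canister with grey-blue cap, 40 mm across, 51 mm tall
Things that resemble listed ones, but are neither listed nor needed, are in the scene too. Leave any purple look-alike of the carrier_0 alone.

How it is judged:
On the way, in this order (a step that is already met when the one before it is completed fails the run):
1. the tray is lifted clear of the worktop with all three carriers still lying in it (height (world z) of tray above 0.04 m and x of carrier_0 in the frame of tray between -0.012 and 0.012 m and y of carrier_0 in the frame of tray between -0.09 and 0.09 m and z of carrier_0 in the frame of tray between -0.003 and 0.012 m and x of carrier_1 in the frame of tray between -0.012 and 0.012 m and y of carrier_1 in the frame of tray between -0.09 and 0.09 m and z of carrier_1 in the frame of tray between -0.003 and 0.012 m and x of carrier_2 in the frame of tray between -0.012 and 0.012 m and y of carrier_2 in the frame of tray between -0.09 and 0.09 m and z of carrier_2 in the frame of tray between -0.003 and 0.012 m), for 0.2 s.
2. the tray, tipped over 17 degrees, lies along the guide rail (10 mm, 8 degrees), its open end within 30 mm above the track's mouth, and at least one carrier has slid into the channel (x of tray_mouth in the frame of track_mouth between -0.01 and 0.005 m and y of tray_mouth in the frame of track_mouth between -0.05 and 0.035 m and z of tray_mouth in the frame of track_mouth between -0.003 and 0.03 m and angle between the x axis of tray and the x axis of track, either way round below 0.15 rad and angle between tray's own z axis and vertical above 0.3 rad and ((x of carrier_0 in the frame of track_stop between -0.012 and 0.012 m and y of carrier_0 in the frame of track_stop between 0.02 and 0.17 m and z of carrier_0 in the frame of track_stop between -0.004 and 0.006 m and angle between the y axis of carrier_0 and the y axis of track_stop, either way round below 0.15 rad) or (x of carrier_1 in the frame of track_stop between -0.012 and 0.012 m and y of carrier_1 in the frame of track_stop between 0.02 and 0.17 m and z of carrier_1 in the frame of track_stop between -0.004 and 0.006 m and angle between the y axis of carrier_1 and the y axis of track_stop, either way round below 0.15 rad) or (x of carrier_2 in the frame of track_stop between -0.012 and 0.012 m and y of carrier_2 in the frame of track_stop between 0.02 and 0.17 m and z of carrier_2 in the frame of track_stop between -0.004 and 0.006 m and angle between the y axis of carrier_2 and the y axis of track_stop, either way round below 0.15 rad))), for 0.1 s.
At the end, for the whole second after the job is handed in: All three carriers lie flat, along the channel (8 degrees) and at rest in one row against the stop (last centre under 165 mm from it); the tray is level and at rest on its mat, within 40 mm of the mat's centre and 17 degrees of its direction (x of carrier_0 in the frame of track_stop between -0.012 and 0.012 m and y of carrier_0 in the frame of track_stop between 0.02 and 0.165 m and z of carrier_0 in the frame of track_stop between -0.004 and 0.006 m and angle between the y axis of each of carrier_0, carrier_1, carrier_2 and the y axis of track_stop, either way round below 0.15 rad and linear speed of each of carrier_0, carrier_1, carrier_2, tray below 0.02 m/s and x of carrier_1 in the frame of track_stop between -0.012 and 0.012 m and y of carrier_1 in the frame of track_stop between 0.02 and 0.165 m and z of carrier_1 in the frame of track_stop between -0.004 and 0.006 m and x of carrier_2 in the frame of track_stop between -0.012 and 0.012 m and y of carrier_2 in the frame of track_stop between 0.02 and 0.165 m and z of carrier_2 in the frame of track_stop between -0.004 and 0.006 m and horizontal distance between tray and mat below 0.04 m and z of tray in the frame of mat between -0.003 and 0.008 m and angle between tray's own z axis and vertical below 0.06 rad and angle between the y axis of tray and the y axis of mat, either way round below 0.3 rad); the robot touches nothing.
It fails at once if the slide case is pushed more than 30 mm or knocked over (distance of slide_case from where it was at the start of the episode above 0.03 m or angle between slide_case's own z axis and vertical above 0.5 rad).
It fails at once if the dropper bottle is pushed more than 30 mm or knocked over (distance of dropper_bottle from where it was at the start of the episode above 0.03 m or angle between dropper_bottle's own z axis and vertical above 0.5 rad).
It fails at once if the objective can is pushed more than 30 mm or knocked over (distance of objective_can from where it was at the start of the episode above 0.03 m or angle between objective_can's own z axis and vertical above 0.5 rad).
It also fails if it takes over 54 s, if anything falls off the work surface, if the arm or the gripper's body presses on something with over 40 N, if the wrist force passes 120 N, or if a joint passes its speed limit or range.

## Robot

A 6-joint arm with a two-finger parallel gripper is mounted at the origin on a cart in front of the work surface, level with it; the furniture and walls round the work are solid. World frame = base frame: x ahead of the robot, y to its left, z up, the work surface at z = 0. Lengths are in m, angles in rad, forces in N, time in s.
With the tool pointing down it reaches from about 0.3 to 0.875 m from the base axis. Payload 6.4 kg.
Tool frame: the origin (TCP) lies between the finger pads; the fingertips stand 14 mm ahead of it and the grasp point (between the pads) lies 5 mm behind it; z points along the fingers, y is the line along which they close (so a half turn about z gives the same grasp; the last joint's range is limited). The gripper opens to 85 mm and grips with 20 to 120 N. Pads are 22 mm wide; open, the fingers measure 114 mm over their backs; the gripper's body (76 mm by 85 mm) begins 54 mm behind the grasp point. The pads swing forward as they close: fully open they stand 13 mm farther back than shut.
Start: joints at [-1.326, 0.181, 1.607, -0, 1.354, -0.206], TCP at [0.251, -0.518, 0.245] pointing down, gripper open.
Joint ranges: [-2.99, 2.99], [-0.89, 2.07], [0.3, 2.58], [-1.14, 4.28], [0, 2.63], [-3.12, 3.12]. Speed limits (rad/s): [2.57, 2.57, 3.01, 3.14, 3.14, 3.14].

## Interface

Orientations are given as a unit quaternion [w, x, y, z].
In Python, from station import monitor, eyes, order, recognise gives the robot as it stands. The module is installed in compiled form; this text tells all that it offers.
- The arm moves only by the shell command python3 -m handwheel 'ROWS'. ROWS is JSON, a list of rows, each a list of 7 numbers: the shift along the world's x, y, z in m, then the turn, a rotation vector about the world's x, y, z in rad, then the opening, from 0 (shut) to 1 (fully open). A call has 1 to 8 rows; each row shifts and turns the commanded pose from where the row before left it; what a row does not reach is not made up. A row lasts 1/10 s, in which the tool goes at most 50 mm and 8.59 degrees, less where a joint would pass 70% of its speed; a pose out of reach is approached as far as the arm can. A call with a gripper value outside its range is refused whole. The fingers move at their own pace and stop on an object; the grip force is fixed at half the most. Time passes only in rows, so rows that do not move let the fingers close. It gives the time, the measured TCP pose, the force, the opening and the grip force at its end, in the units of the state.
- monitor.observe(): the state, without advancing time (a new reading comes with each control period).
- eyes.grab_frame(name): name is "scene" or "top" or "wrist"; returns a dict with "frame" (480x640x3 uint8, red, green, blue), "fx", "fy", "cx", "cy" (pixels), "extrinsics" (4x4, takes a point from world to camera coordinates). Camera axes: x right, y down, z forward; pixel columns grow to the right and rows downward; lengths in m; the calibration is good to about 2 mm. The wrist camera is an equidistant fisheye: a pixel r from the principal point sees the ray r / f radians off the axis. A picture is of the moment at which its call begins. There is no depth.
- order.close_job(): hands the job in; it is judged then, once.
Trained networks look in a picture, given as the dict that the camera call returned (one of the last four; its "shot" number tells which), for a name from the list of things; names that differ only in an ending like _2 or _b are one class to them, and where a whole thing is asked for, a point or a joint stands for the part that bears it (a point fixed in the world has none). Each returns a list of dicts, best first, with "conf" (0 to 1); they miss things now and then, are a little off and sometimes report something else, mostly with a low value. They report only what shows in the picture. A call takes as long as a camera call. They do not tell look-alikes from the thing itself.
- recognise(label, picture): "xyz" ([x, y, z] in m, in the coordinates of the camera as it stood for that picture, good to about 4 mm: the middle of the surface that is visible of it).
The state is a dict: "clock": time; "joint_positions": joint angles; "qd": joint speeds; "joint_efforts": joint torques, N m; "ee_pos": TCP position; "eef_rot": TCP orientation; "wrist_force": force on the tool from outside, world axes, zero at the start; "torque": the same for the moment, N m; "gripper_width": finger opening in m; "grasp_force": force on a finger pad.
Only numpy, scipy, OpenCV 4.12 (cv2) and the standard library are available. Lean on these libraries where they do the work, as an engineer would, in place of code of your own. Each camera call takes 0.05 s, during which the arm holds its last target. There are 200 camera calls.

## Working session

There is one attempt and no reset: what is moved stays moved. The work goes in short steps, Python scripts to look and compute and a shell command to move; the robot and the scene stay as the last step left them, time stands still between calls to the robot, and variables do not carry over. Pictures are saved under pics/ and viewed, at most 11 in all, crops included, and the job is handed in when it is done.

```bash
mkdir -p pics; cat > h.py <<'E'
import numpy as np,cv2
from station import monitor,eyes,order,recognise
def w(p,c):
    E=np.array(p["extrinsics"]);return E[:3,:3].T@(np.array(c)-E[:3,3])
def px(p,X):
    E=np.array(p["extrinsics"]);c=E[:3,:3]@np.array(X)+E[:3,3];return p["fx"]*c[0]/c[2]+p["cx"],p["fy"]*c[1]/c[2]+p["cy"]
def plane(p,u,v,z):
    E=np.array(p["extrinsics"]);R=E[:3,:3];o=-R.T@E[:3,3];d=R.T@np.array([(u-p["cx"])/p["fx"],(v-p["cy"])/p["fy"],1]);return o+d*(z-o[2])/d[2]
def save(p,n,crop=None,s=1):
    f=p["frame"][:,:,::-1]
    if crop: f=f[crop[1]:crop[3],crop[0]:crop[2]]
    cv2.imwrite("pics/"+n,cv2.resize(f,None,fx=s,fy=s,interpolation=cv2.INTER_CUBIC))
E
python3 - <<'E'
from h import *
np.set_printoptions(precision=4,suppress=True)
for n in("top","scene"):
    p=eyes.grab_frame(n);save(p,n+"0.png")
    print(n,p["fx"],p["cx"],p["cy"]);print(np.array(p["extrinsics"]))
    for l in("tray","tray_grip","carrier_0","track","mat","slide_case","dropper_bottle","objective_can"):
        for r in recognise(l,p)[:5]:
            X=w(p,r["xyz"]);print(l,round(r["conf"],2),X,np.round(px(p,X)))
print(monitor.observe())
E
```

```text
top 479.5396083930119 330.4746058294853 249.73940745665493
[[ 0.0303 -0.9995  0.0092 -0.024 ]
 [-0.9811 -0.0315 -0.191   0.5815]
 [ 0.1912 -0.0032 -0.9816  0.9996]
 [ 0.      0.      0.      1.    ]]
tray 0.74 [0.4316 0.2087 0.0356] [230. 316.]
tray 0.17 [ 0.7479 -0.3365  0.0322] [475. 186.]
tray_grip 0.57 [0.4319 0.2083 0.0413] [230. 316.]
carrier_0 0.83 [0.4476 0.1476 0.0256] [259. 310.]
carrier_0 0.72 [0.4265 0.2735 0.0254] [201. 318.]
carrier_0 0.58 [0.3816 0.0176 0.0207] [317. 342.]
carrier_0 0.52 [0.4292 0.2063 0.04  ] [231. 317.]
carrier_0 0.46 [0.6936 0.0992 0.0502] [285. 200.]
track 0.55 [ 0.4807 -0.1872  0.0526] [413. 299.]
mat 0.95 [0.4222 0.1998 0.0031] [237. 321.]
slide_case 0.7 [ 0.7438 -0.3361  0.0326] [475. 188.]
slide_case 0.39 [0.4263 0.2035 0.0035] [235. 319.]
dropper_bottle 0.6 [ 0.6967 -0.0106  0.05  ] [334. 201.]
objective_can 0.56 [0.6907 0.1012 0.0498] [285. 202.]
scene 587.808464281802 314.4996313733372 242.6126034942703
[[-0.8483 -0.5295  0.0028  0.4597]
 [-0.3655  0.5817 -0.7267  0.2781]
 [ 0.3831 -0.6175 -0.687   1.167 ]
 [ 0.      0.      0.      1.    ]]
[... 409 characters left out ...]
4 -0.3159  0.0245] [311. 171.]
dropper_bottle 0.77 [ 0.7029 -0.002   0.0416] [258. 238.]
dropper_bottle 0.29 [0.431  0.232  0.0366] [300. 358.]
objective_can 0.66 [0.6915 0.1132 0.0405] [232. 270.]
{'clock': 0.9, 'joint_positions': array([-1.3263,  0.1808,  1.607 , -0.    ,  1.3538, -0.2063]), 'qd': array([ 0.0005, -0.0004, -0.003 ,  0.0004, -0.0002,  0.0003]), 'joint_efforts': array([ -0.0017, -44.4842, -35.1688,  -0.0004,   0.0007,  -0.    ]), 'ee_pos': array([ 0.2505, -0.5176,  0.2453]), 'eef_rot': array([-0.    ,  0.9747,  0.2235, -0.    ]), 'wrist_force': array([0.1471, 0.6482, 0.4253]), 'torque': array([0.0702, 0.0094, 0.0275]), 'grasp_force': 0.0, 'gripper_width': 0.08527209396169022}
```

View pics/top0.png

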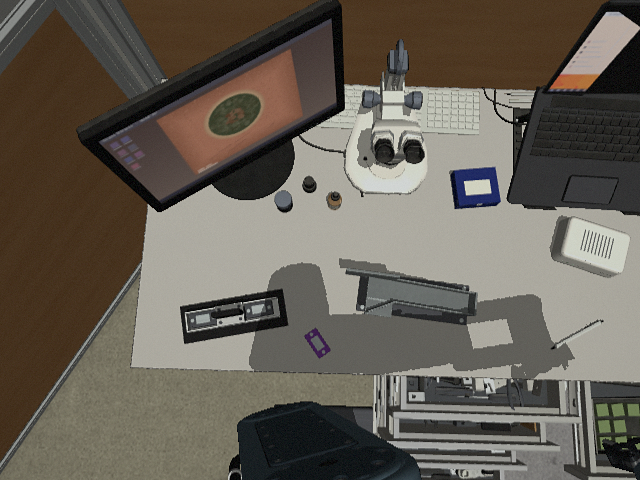

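View pics/scene0.png

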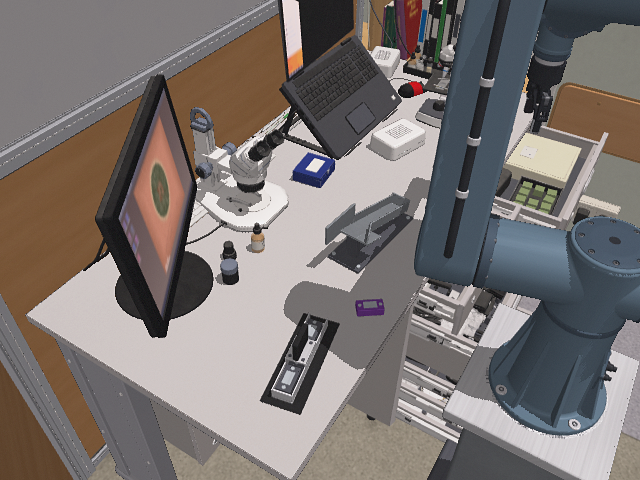

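Top view: tray on the black mat at (232,316), and the track at (415,297). The track's rail is on the far side (340,262)-(470,275). Candidates for carrier_0 are the two paler fields in the tray at (201,318) and (259,310), and the purple look-alike at (317,342), which is on the table and rejected. Next, a close crop to find the open end and the corners.

```bash
python3 - <<'E'
from h import *
p=eyes.grab_frame("top")
f=p["frame"][:,:,::-1]
a=cv2.resize(f[275:355,170:300],(780,480),interpolation=cv2.INTER_CUBIC)
b=cv2.resize(f[250:335,330:490],(800,425),interpolation=cv2.INTER_CUBIC)
cv2.imwrite("pics/a.png",a);cv2.imwrite("pics/b.png",b)
E
```

```text
(no output)
```

View pics/a.png

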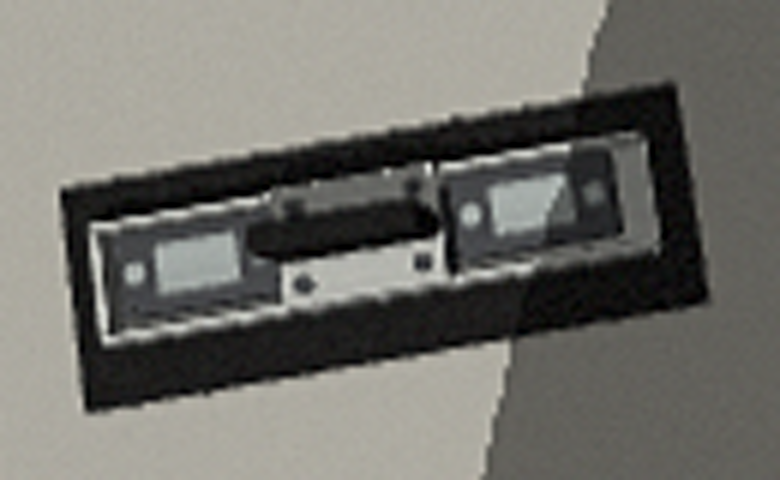

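View pics/b.png

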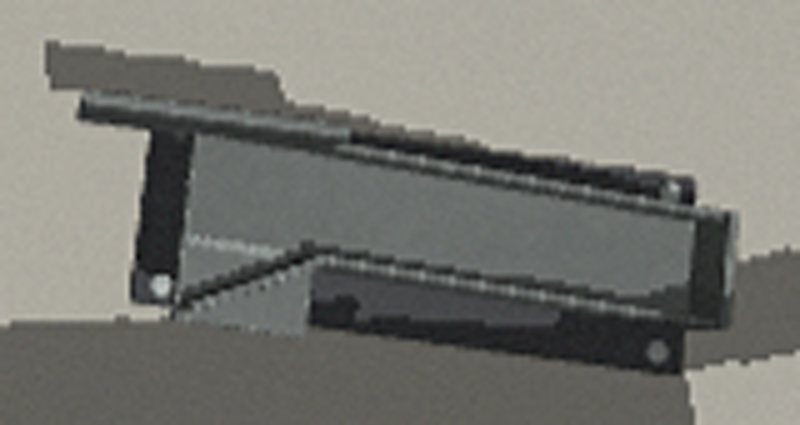

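```bash
python3 - <<'E'
from h import *
from scipy.optimize import least_squares
np.set_printoptions(precision=4,suppress=True)
p=eyes.grab_frame("top")
E=np.array(p["extrinsics"]);print("cam",-E[:3,:3].T@E[:3,3])
def tf(q,P):
    c,s=np.cos(q[2]),np.sin(q[2]);return np.array([q[0]+c*P[0]-s*P[1],q[1]+s*P[0]+c*P[1],P[2]])
def fit(obs,q0):
    f=lambda q:np.concatenate([np.array(px(p,tf(q,P)))-uv for P,uv in obs])
    r=least_squares(f,q0,loss="soft_l1");print(r.x);print(r.fun.reshape(-1,2));return r.x
A=lambda u,v:np.array([170+u/6,275+v/6]); B=lambda u,v:np.array([330+u/5,250+v/5])
h=.0425;l=.1175
m=fit([((h,l,.002),A(62,188)),((h,-l,.002),A(675,82)),((-h,-l,.002),A(710,300)),((-h,l,.002),A(88,412))],[.42,.2,0])
# tray: rib top ends and tray floor/wall tops
t=fit([((0,.03,.088),A(248,235)),((0,-.03,.088),A(440,215)),((-.022,-.105,.028),A(658,248)),((.022,-.105,.028),A(645,133)),((.022,.1,.028),A(92,228)),((-.022,.1,.028),A(104,344))],[.43,.2,0])
fl=lambda y:.026+(y+.12)*.066/.231
k=fit([((.022,.161,.132),B(78,108)),((.022,.111,.092),B(192,137)),((-.045,-.125,.006),B(683,372)),((-.045,.125,.006),B(133,300)),((.045,-.125,.006),B(693,180)),((-.024,.055,fl(.055)+.022),B(312,248)),((.022,0,.132),B(350,137))],[.48,-.18,.1])
for n,P in dict(rail_end=(.022,.161,.132),mouth=(0,-.12+.215*np.cos(.28),.026+.215*np.sin(.28)),stop=(0,-.12,.026)).items(): print(n,tf(k,P))
E
```

```text
cam [ 0.3802 -0.0024  1.0924]
[0.4343 0.2062 0.2056]
[[-0.405  -0.1728]
 [ 0.3284 -0.4967]
 [ 0.3955  0.3286]
 [-0.3115  0.2649]]
[0.4351 0.2068 0.1984]
[[ 0.3992  1.2457]
 [-2.8555 -0.2719]
 [ 0.7861  0.2438]
 [ 0.019  -0.3218]
 [-0.1324 -0.6352]
 [ 0.0999  0.0434]]
[ 0.4877 -0.1952 -0.0931]
[[-0.2609 -0.7188]
 [-0.22   -0.7819]
 [-0.5679 -0.2395]
 [-1.1014  0.3088]
 [ 0.1632 -1.4173]
 [ 0.4842  1.823 ]
 [24.5192  3.3112]]
rail_end [ 0.5246 -0.0369  0.132 ]
mouth [ 0.4958 -0.1089  0.0854]
stop [ 0.4766 -0.3147  0.026 ]
```

```bash
python3 -m handwheel '[[0.0115,0.0453,-0.003,0,0,0.0825,1],[0.0115,0.0453,-0.003,0,0,0.0825,1],[0.0115,0.0453,-0.003,0,0,0.0825,1],[0.0115,0.0453,-0.003,0,0,0.0825,1],[0.0115,0.0453,-0.003,0,0,0.0825,1],[0.0115,0.0453,-0.003,0,0,0.0825,1],[0.0115,0.0453,-0.003,0,0,0.0825,1],[0.0115,0.0453,-0.003,0,0,0.0825,1]]'
python3 -m handwheel '[[0.0115,0.0453,-0.003,0,0,0.0825,1],[0.0115,0.0453,-0.003,0,0,0.0825,1],[0.0115,0.0453,-0.003,0,0,0.0825,1],[0.0115,0.0453,-0.003,0,0,0.0825,1],[0.0115,0.0453,-0.003,0,0,0.0825,1],[0.0115,0.0453,-0.003,0,0,0.0825,1],[0.0115,0.0453,-0.003,0,0,0.0825,1],[0.0115,0.0453,-0.003,0,0,0.0825,1]]'
cat >> h.py <<'E'
from scipy.spatial.transform import Rotation as Ro
def wpx(p,X):
    E=np.array(p["extrinsics"]);c=E[:3,:3]@np.array(X)+E[:3,3];r=np.hypot(c[0],c[1]);t=np.arctan2(r,c[2]);return p["cx"]+p["fx"]*t*c[0]/r,p["cy"]+p["fy"]*t*c[1]/r
def pose():
    s=monitor.observe();q=s["eef_rot"];return np.array(s["ee_pos"]),Ro.from_quat([q[1],q[2],q[3],q[0]]).as_matrix(),s
E
python3 - <<'E'
from h import *
np.set_printoptions(precision=4,suppress=True)
x,R,s=pose();print(x,R,s["joint_positions"],s["clock"])
p=eyes.grab_frame("wrist");f=p["frame"][:,:,::-1].copy()
for l in("tray","tray_grip"):
    for r in recognise(l,p)[:2]:print(l,r["conf"],w(p,r["xyz"]))
def T(a,b,z):
    c,s=np.cos(.1984),np.sin(.1984);return [.4351+c*a-s*b,.2068+s*a+c*b,z]
for P in [(-.006,.03,.088),(.006,.03,.088),(.006,-.03,.088),(-.006,-.03,.088),(.022,-.105,.028),(-.022,-.105,.028),(.022,.1,.028),(-.022,.1,.028)]:
    cv2.circle(f,tuple(int(round(v)) for v in wpx(p,T(*P))),2,(0,0,255),-1)
cv2.imwrite("pics/w1.png",f)
E
```

```text
clock: 1.8
ee_pos: [0.3427, -0.1535, 0.2215]
eef_rot: [0.001, 0.849, 0.528, 0.0]
wrist_force: [1.2, 0.2, 0.4]
gripper_width: 0.0856
grasp_force: 0.0
clock: 2.6
ee_pos: [0.4348, 0.2095, 0.1974]
eef_rot: [0.0, 0.631, 0.775, 0.0]
wrist_force: [1.0, -0.7, 1.4]
gripper_width: 0.0858
grasp_force: 0.0
[0.4348 0.2095 0.1974] [[-0.2026  0.9793  0.001 ]
 [ 0.9793  0.2026  0.    ]
 [-0.0002  0.001  -1.    ]] [ 0.2026  0.0218  1.8824 -0.0002  1.2365 -0.0014] 2.6
tray 0.62 [0.442  0.2207 0.0375]
tray_grip 0.78 [0.4369 0.2215 0.037 ]
```

View pics/w1.png

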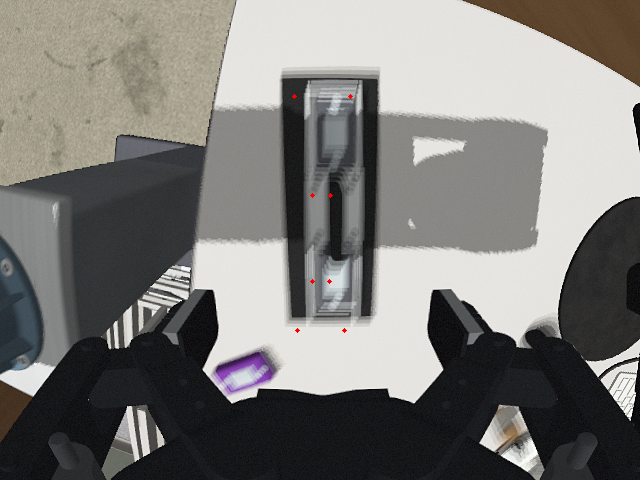

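The picture is motion-blurred: the tray sits at (330,200), its handle at (336,217). I'll retake it at rest.

```bash
python3 -m handwheel '[[0,0,0,0,0,0,1],[0,0,0,0,0,0,1],[0,0,0,0,0,0,1]]'
python3 - <<'E'
from h import *
np.set_printoptions(precision=4,suppress=True)
x,R,s=pose();print(x,s["joint_positions"])
p=eyes.grab_frame("wrist");f=p["frame"][:,:,::-1].copy()
for r in recognise("tray_grip",p)[:2]:print(r["conf"],w(p,r["xyz"]))
print(p["fx"],p["cx"],p["cy"],np.array(p["extrinsics"]))
np.save("w2.npy",p["extrinsics"])
def T(a,b,z):
    c,s=np.cos(.1984),np.sin(.1984);return [.4351+c*a-s*b,.2068+s*a+c*b,z]
for P in [(-.006,.03,.088),(.006,.03,.088),(.006,-.03,.088),(-.006,-.03,.088),(.022,-.105,.028),(-.022,-.105,.028),(.022,.1,.028),(-.022,.1,.028)]:
    cv2.circle(f,tuple(int(round(v)) for v in wpx(p,T(*P))),1,(0,0,255),-1)
cv2.imwrite("pics/w2.png",cv2.resize(f[50:350,250:450],None,fx=2,fy=2))
E
```

```text
clock: 3.05
ee_pos: [0.4347, 0.2061, 0.1976]
eef_rot: [0.0, 0.634, 0.773, 0.0]
wrist_force: [-0.5, 0.4, 0.0]
gripper_width: 0.0852
grasp_force: 0.0
[0.4347 0.2061 0.1976] [ 0.1954  0.0184  1.8856 -0.0001  1.2372 -0.0022]
0.89 [0.4372 0.2212 0.0381]
371.64829954431775 322.4510443747698 233.26746189432794 [[ 0.9805  0.1964  0.0007 -0.4675]
 [ 0.189  -0.9445  0.2689  0.0903]
 [ 0.0535 -0.2635 -0.9632  0.3643]
 [ 0.      0.      0.      1.    ]]
```

View pics/w2.png

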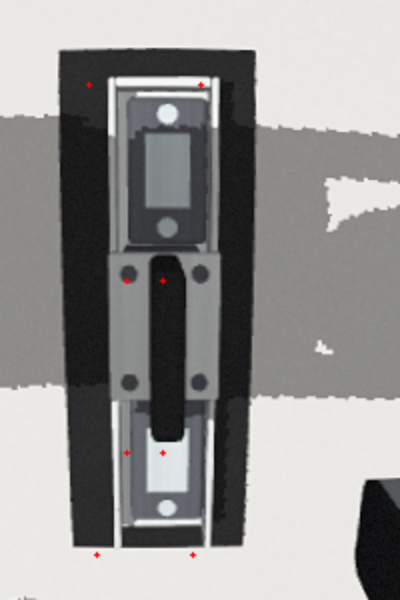

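```bash
python3 - <<'E'
from h import *
from scipy.optimize import least_squares
np.set_printoptions(precision=4,suppress=True)
p=dict(extrinsics=np.load("w2.npy"),fx=371.648,fy=371.648,cx=322.451,cy=233.267)
def tf(q,P):
    c,s=np.cos(q[2]),np.sin(q[2]);return np.array([q[0]+c*P[0]-s*P[1],q[1]+s*P[0]+c*P[1],P[2]])
def fit(obs,q0):
    f=lambda q:np.concatenate([np.array(wpx(p,tf(q,P)))-uv for P,uv in obs])
    r=least_squares(f,q0,loss="soft_l1");print(r.x);print(r.fun.reshape(-1,2));return r.x
A=lambda u,v:np.array([250+u/2,50+v/2])
h=.0425;l=.1175
fit([((h,l,.002),A(255,50)),((h,-l,.002),A(242,546)),((-h,-l,.002),A(75,546)),((-h,l,.002),A(60,50))],[.42,.2,0])
fit([((-.006,.03,.088),A(150,258)),((.006,.03,.088),A(185,258)),((.006,-.03,.088),A(184,440)),((-.006,-.03,.088),A(152,440)),((.022,-.105,.028),A(210,546)),((-.022,-.105,.028),A(114,546)),((.022,.1,.028),A(218,78)),((-.022,.1,.028),A(108,78))],[.43,.2,.2])
E
```

```text
[0.4412 0.2093 0.2027]
[[ 0.5331 -0.0141]
 [ 0.675  -0.2652]
 [-0.8799  0.3797]
 [-0.4159 -0.0126]]
[0.4419 0.2127 0.2014]
[[-0.2804  4.2508]
 [ 0.7428  4.2318]
 [ 0.3107  0.0767]
 [-1.0914  0.1764]
 [ 0.12   -0.8646]
 [ 0.0682 -0.5159]
 [ 0.2695 -2.2138]
 [-0.3254 -2.3617]]
```

```bash
python3 -m handwheel '[[0.003,0.002,-0.035,0,0,0.005,1],[0.0028,0.002,-0.035,0,0,0,1],[0,0,-0.03,0,0,0,1],[0,0,-0.02,0,0,0,1],[0,0,-0.0146,0,0,0,1],[0,0,0,0,0,0,1]]'
python3 -m handwheel '[[0,0,0,0,0,0,0],[0,0,0,0,0,0,0],[0,0,0,0,0,0,0],[0,0,0,0,0,0,0],[0,0,0,0,0,0,0],[0,0,0,0,0,0,0],[0,0,0,0,0,0,0],[0,0,0,0,0,0,0]]'
```

```text
clock: 3.75
ee_pos: [0.4388, 0.2102, 0.0608]
eef_rot: [-0.001, 0.632, 0.775, -0.002]
wrist_force: [0.2, 0.3, -0.2]
gripper_width: 0.0854
grasp_force: 0.0
clock: 4.55
ee_pos: [0.4408, 0.2114, 0.0632]
eef_rot: [0.0, 0.631, 0.776, 0.0]
wrist_force: [-0.3, -1.1, 5.5]
gripper_width: 0.0114
grasp_force: 60.1
```

```bash
python3 -m handwheel '[[0,0,0.01,0,0,0,0],[0,0,0.02,0,0,0,0],[0,0,0.025,0,0,0,0],[0,0,0.025,0,0,0,0],[0,0,0.025,0,0,0,0],[0,0,0.025,0,0,0,0],[0,0,0.02,0,0,0,0],[0,0,0.01,0,0,0,0]]'
python3 -m handwheel '[[0.002,-0.01,0,0,0,-0.015,0],[0.004,-0.016,0,0,0,-0.03,0],[0.005,-0.02,0,0,0,-0.04,0],[0.006,-0.02,0,0,0,-0.045,0],[0.006,-0.02,0,0,0,-0.045,0],[0.005,-0.02,0,0,0,-0.045,0],[0.004,-0.016,0,0,0,-0.045,0],[0.002,-0.01,0,0,0,-0.03,0]]'
python3 -m handwheel '[[0,0,0,0,0,0,0],[0,0,0,0,0,0,0],[0,0,0,0,0,0,0]]'
```

```text
clock: 5.35
ee_pos: [0.4405, 0.2113, 0.2243]
eef_rot: [0.001, 0.631, 0.776, 0.001]
wrist_force: [-0.0, 0.3, -3.5]
gripper_width: 0.0111
grasp_force: 58.9
clock: 6.15
ee_pos: [0.4736, 0.0775, 0.221]
eef_rot: [-0.001, 0.739, 0.673, -0.001]
wrist_force: [0.1, -0.3, -3.2]
gripper_width: 0.0113
grasp_force: 58.9
clock: 6.45
ee_pos: [0.4739, 0.0798, 0.2223]
eef_rot: [-0.0, 0.738, 0.675, -0.0]
wrist_force: [0.7, 0.1, -4.4]
gripper_width: 0.0112
grasp_force: 58.8
```

```bash
python3 - <<'E'
from h import *
p=eyes.grab_frame("top");a=p["frame"][230:340,250:490,::-1]
q=eyes.grab_frame("wrist");b=q["frame"][:,:,::-1]
np.save("w3.npy",q["extrinsics"])
a=cv2.resize(a,(800,367),interpolation=cv2.INTER_CUBIC)
cv2.imwrite("pics/t3.png",a);cv2.imwrite("pics/w3.png",b)
E
```

```text
(no output)
```

View pics/t3.png

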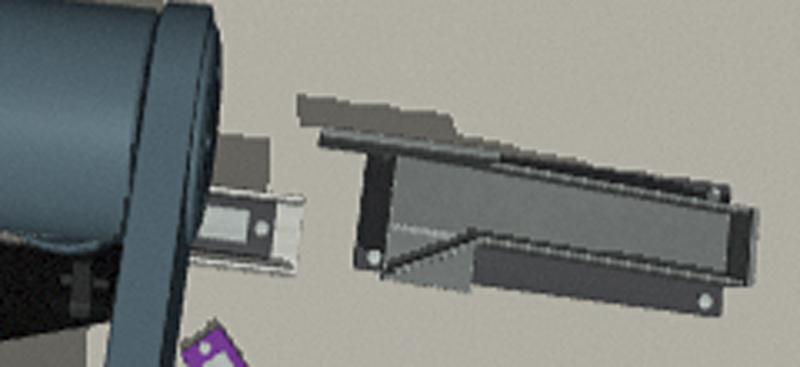

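View pics/w3.png

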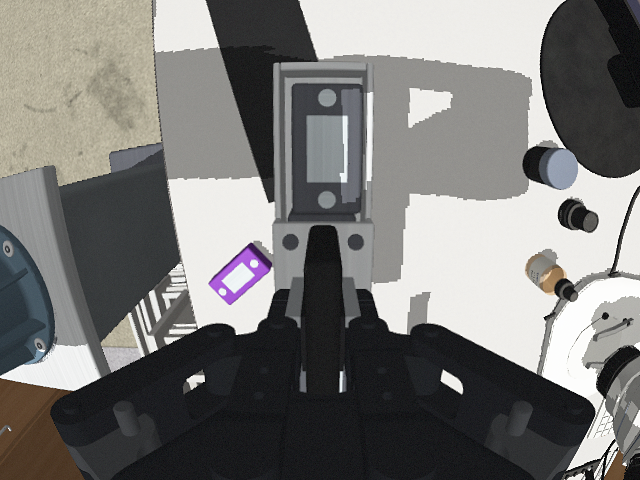

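The top crop shows the level tray's open end at crop (305,193)-(297,274) and the rail's far end at crop (320,140). The wrist view shows the carriers still in the tray. I'll use the tray's known position to calibrate the top camera's bias.

```bash
python3 - <<'E'
from h import *
from scipy.optimize import least_squares
np.set_printoptions(precision=4,suppress=True)
p=eyes.grab_frame("top")
C=lambda u,v:np.array([250+u/3.3333,230+v/3.3333]);B=lambda u,v:np.array([330+u/5,250+v/5])
a=plane(p,*C(305,193),.187);b=plane(p,*C(297,274),.187)
print(a,b,(a+b)/2,"width",np.linalg.norm(a-b))
x,R,s=pose();yd=R[:,0]*np.sign(R[1,0]);print("TCP",x,"ydir",yd,"expected open end",x-.105*yd,"+-.001", s["clock"])
def tf(q,P):
    c,s=np.cos(q[2]),np.sin(q[2]);return np.array([q[0]+c*P[0]-s*P[1],q[1]+s*P[0]+c*P[1],P[2]])
fl=lambda y:.026+(y+.12)*.066/.231
obs=[((.022,.161,.132),B(78,108)),((.022,.161,.132),C(319,142)),((.022,.111,.092),B(192,137)),((-.045,-.125,.006),B(683,372)),((-.045,.125,.006),B(133,300)),((.045,-.125,.006),B(693,180)),((-.022,.055,fl(.055)+.022),B(312,248)),((-.022,.055,fl(.055)+.022),C(478,235)),((-.022,-.12,.048),C(732,281)),((.022,-.12,.048),C(732,206))]
f=lambda q:np.concatenate([np.array(px(p,tf(q,P)))-uv for P,uv in obs])
r=least_squares(f,[.48,-.18,0],loss="soft_l1");k=r.x;print(k);print(r.fun.reshape(-1,2))
for n,P in dict(rail_end=(.022,.161,.132),mouth=(0,-.12+.215*np.cos(.28),.026+.215*np.sin(.28)),stop=(0,-.12,.026)).items(): print(n,tf(k,P))
E
```

```text
[ 0.4836 -0.0285  0.187 ] [ 0.4377 -0.0252  0.187 ] [ 0.4606 -0.0268  0.187 ] width 0.04598706920370803
TCP [0.4741 0.0798 0.2226] ydir [0.0886 0.9961 0.0001] expected open end [ 0.4648 -0.0247  0.2226] +-.001 6.6
[ 0.4867 -0.1954 -0.0931]
[[-0.1944 -0.2239]
 [-0.2953 -1.2243]
 [-0.1515 -0.3064]
 [-0.4838  0.2073]
 [-1.0377  0.7593]
 [ 0.2438 -0.9846]
 [ 0.655   1.3489]
 [-0.3464  0.4482]
 [ 0.5038 -1.354 ]
 [ 1.8632  1.0428]]
rail_end [ 0.5236 -0.0371  0.132 ]
mouth [ 0.4948 -0.1091  0.0854]
stop [ 0.4756 -0.3148  0.026 ]
```

```bash
python3 -m handwheel '[[0.0018,-0.006,0.001,0,0,-0.004,0],[0.0037,-0.012,0.001,0.01,-0.001,0,0],[0.0045,-0.0148,0,0.02,-0.0018,0,0],[0.0048,-0.0158,0,0.028,-0.0026,0,0],[0.0048,-0.0158,0,0.03,-0.0028,0,0],[0.0045,-0.0148,0,0.03,-0.0028,0,0],[0.0037,-0.012,0,0.024,-0.0022,0,0],[0.0019,-0.006,0,0.014,-0.0014,0,0]]'
python3 -m handwheel '[[0,0,0,0,0,0,0],[0,0,0,0,0,0,0],[0,0,0,0,0,0,0]]'
python3 - <<'E'
from h import *
np.set_printoptions(precision=4,suppress=True)
p=eyes.grab_frame("top");a=cv2.resize(p["frame"][230:340,300:460,::-1],(800,550),interpolation=cv2.INTER_CUBIC)
cv2.imwrite("pics/t4.png",a);x,R,s=pose();print(x,R,s["joint_positions"])
for l in ("carrier_0",):
    for r in recognise(l,p):print(r["conf"],w(p,r["xyz"]))
E
```

```text
clock: 7.4
ee_pos: [0.5045, -0.0195, 0.2249]
eef_rot: [-0.052, 0.738, 0.671, 0.058]
wrist_force: [0.3, 0.1, -3.5]
gripper_width: 0.0112
grasp_force: 58.9
clock: 7.7
ee_pos: [0.5038, -0.0172, 0.2247]
eef_rot: [-0.053, 0.737, 0.671, 0.058]
wrist_force: [-0.3, 0.4, -5.2]
gripper_width: 0.0112
grasp_force: 58.8
[ 0.5039 -0.0172  0.2247] [[ 0.0916  0.9957  0.0143]
 [ 0.9835 -0.0927  0.1553]
 [ 0.1559 -0.0002 -0.9878]] [-0.3646  0.0441  1.8087  0.1551  1.3341 -0.3115]
0.69 [0.5086 0.0523 0.1961]
```

View pics/t4.png

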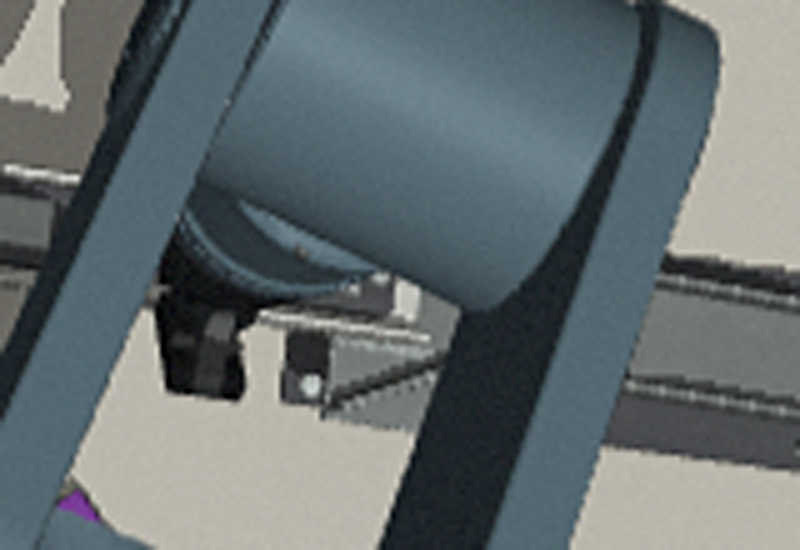

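The arm hides most of the tray here, but its open end's near corner shows at crop (430,337), over the flare as expected. Descending.

```bash
python3 -m handwheel '[[0,0,-0.004,0,0,0,0],[0,0,-0.008,0,0,0,0],[0,0,-0.009,0,0,0,0],[0,0,-0.009,0,0,0,0],[0,0,-0.009,0,0,0,0],[0,0,-0.008,0,0,0,0],[0,0,-0.004,0,0,0,0],[0,0,0,0,0,0,0]]'
python3 -m handwheel '[[0.001,0,0,0,0,0,0],[0.001,0,0,0,0,0,0],[0,0,0,0,0,0,0]]'
```

```text
clock: 8.6
ee_pos: [0.5036, -0.0178, 0.1728]
eef_rot: [-0.053, 0.737, 0.671, 0.057]
wrist_force: [0.2, 0.3, -3.5]
gripper_width: 0.0112
grasp_force: 58.8
clock: 8.9
ee_pos: [0.5065, -0.0181, 0.1742]
eef_rot: [-0.052, 0.737, 0.671, 0.058]
wrist_force: [0.4, 0.2, -4.1]
gripper_width: 0.0116
grasp_force: 58.9
```

```bash
for i in 1 2 3; do python3 -m handwheel '[[0.001,0,0,0,0,0,0],[0.001,0,0,0,0,0,0],[0,0,0,0,0,0,0],[0,0,0,0,0,0,0]]' | egrep 'ee_pos|wrist'; done
python3 -c "
from h import *
print(monitor.observe()['torque'])"
```

```text
ee_pos: [0.508, -0.018, 0.1737]
wrist_force: [-0.1, -0.3, -3.5]
ee_pos: [0.5098, -0.0179, 0.1735]
wrist_force: [-1.4, 0.4, -3.9]
ee_pos: [0.5107, -0.0177, 0.173]
wrist_force: [-5.0, 0.5, -3.3]
[-0.1853109   1.15214226 -0.3263078 ]
```

```bash
python3 -m handwheel '[[-0.0018,-0.0038,0.0042,0.0498,-0.0046,0,0],[-0.0004,-0.004,0.004,0.0498,-0.0046,0,0],[-0.0004,-0.0042,0.0038,0.0498,-0.0046,0,0],[-0.0004,-0.0044,0.0036,0.0498,-0.0046,0,0],[-0.0004,-0.0046,0.0033,0.0498,-0.0046,0,0],[-0.0004,-0.0048,0.0031,0.0498,-0.0046,0,0],[-0.0005,-0.005,0.0029,0.0498,-0.0046,0,0],[-0.0005,-0.0051,0.0026,0.0498,-0.0046,0,0]]'
python3 -m handwheel '[[-0.0005,-0.0053,0.0024,0.0498,-0.0046,0,0],[-0.0005,-0.0054,0.0021,0.0498,-0.0046,0,0],[0,0,0,0,0,0,0],[0,0,0,0,0,0,0],[0,0,0,0,0,0,0],[0,0,0,0,0,0,0],[0,0,0,0,0,0,0]]'
python3 - <<'E'
from h import *
np.set_printoptions(precision=4,suppress=True)
x,R,s=pose();yd=R[:,0];zd=-R[:,2];print("mouth",x-.104*yd-.058*zd,s["torque"],np.arccos(zd[2]))
p=eyes.grab_frame("scene");save(p,"s5.png",(200,150,460,345),3)
for r in recognise("carrier_0",p):print(r["conf"],w(p,r["xyz"]),px(p,w(p,r["xyz"])))
E
```

```text
clock: 10.9
ee_pos: [0.5068, -0.0541, 0.2011]
eef_rot: [-0.186, 0.711, 0.647, 0.203]
wrist_force: [-3.1, 1.1, -3.4]
gripper_width: 0.0111
grasp_force: 59.2
clock: 11.6
ee_pos: [0.506, -0.0641, 0.2058]
eef_rot: [-0.217, 0.7, 0.638, 0.238]
wrist_force: [-5.4, -1.4, -3.3]
gripper_width: 0.0113
grasp_force: 59.6
mouth [ 0.5015 -0.1109  0.0964] [-0.6405  1.1033  0.2564] 0.6556753421335552
0.94 [0.3853 0.026  0.0204] (np.float64(369.00176301674907), np.float64(305.58064139631466))
0.6 [ 0.4845 -0.2275  0.0665] (np.float64(383.2952330379338), np.float64(210.2859807522284))
0.5 [ 0.4979 -0.1673  0.0869] (np.float64(367.4372094739319), np.float64(215.640446030972))
```

View pics/s5.png

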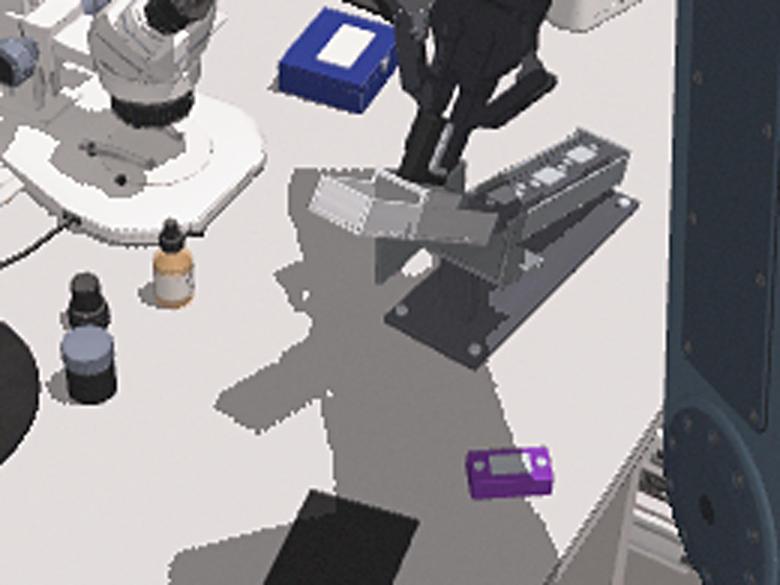

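Crop: three carrier fields lie in a row in the channel at (505,195), (550,175) and (582,155), and the tray is empty at (400,205). The two fields the network reported are at 90 and 150 mm from the stop, so the row is closed up. Returning the tray.

```bash
python3 -m handwheel '[[-0.001,0.002,0.01,0,0,0,0],[0,0.005,0.025,0,0,0,0],[0,0.005,0.03,0,0,0,0],[0,0.005,0.03,0,0,0,0]]'
python3 -m handwheel '[[-0.008,0.03,0,-0.0816,0.0076,0,0],[-0.008,0.033,0,-0.0816,0.0076,0,0],[-0.008,0.033,0,-0.0816,0.0076,0,0],[-0.008,0.033,0,-0.0816,0.0076,0,0],[-0.008,0.033,0,-0.0816,0.0076,0,0],[-0.008,0.033,0,-0.0816,0.0076,0,0],[-0.008,0.033,0,-0.0816,0.0076,0,0],[-0.008,0.03,0,-0.0816,0.0076,0,0]]'
python3 -m handwheel '[[0,0,-0.03,0,0,0.1,0],[0,0,-0.03,0,0,0.1,0],[0,0,-0.03,0,0,0.098,0],[0,0,0,0,0,0,0],[0,0,0,0,0,0,0],[0,0,0,0,0,0,0]]'
python3 - <<'E'
from h import *
np.set_printoptions(precision=4,suppress=True)
x,R,s=pose();y=R[:,1]
print("shift",np.array([.4412,.2105,.0632])-x,"yaw",.204-np.arctan2(y[1],y[0]))
y2=np.array([np.cos(.204),np.sin(.204),0]);R2=np.c_[[-y2[1],y2[0],0],y2,[0,0,-1]]
print(Ro.from_matrix(R2@R.T).as_rotvec())
E
```

```text
clock: 12.1
ee_pos: [0.5061, -0.047, 0.3032]
eef_rot: [-0.216, 0.7, 0.638, 0.239]
wrist_force: [0.6, -0.4, -2.4]
gripper_width: 0.0115
grasp_force: 59.2
clock: 12.9
ee_pos: [0.441, 0.2133, 0.3032]
eef_rot: [0.001, 0.739, 0.673, 0.002]
wrist_force: [0.1, -0.2, -3.0]
gripper_width: 0.0113
grasp_force: 59.2
clock: 13.5
ee_pos: [0.4427, 0.211, 0.2133]
eef_rot: [0.001, 0.632, 0.775, 0.002]
wrist_force: [0.1, -0.0, -2.1]
gripper_width: 0.0113
grasp_force: 59.3
shift [-0.0015 -0.0005 -0.1501] yaw 0.002171545710986572
[-0.0026  0.0037  0.0022]
```

```bash
python3 -m handwheel '[[-0.0015,0,-0.03,-0.0026,0.0037,0.002,0],[0,0,-0.035,0,0,0,0],[0,0,-0.035,0,0,0,0],[0,0,-0.025,0,0,0,0],[0,0,-0.012,0,0,0,0],[0,0,-0.006,0,0,0,0],[0,0,-0.003,0,0,0,0],[0,0,0,0,0,0,0]]'
python3 -m handwheel '[[0,0,-0.002,0,0,0,0],[0,0,-0.002,0,0,0,0],[0,0,0,0,0,0,0],[0,0,0,0,0,0,0]]'
```

```text
clock: 14.3
ee_pos: [0.4409, 0.2106, 0.0658]
eef_rot: [-0.0, 0.631, 0.776, -0.001]
wrist_force: [0.0, -0.6, -1.9]
gripper_width: 0.0117
grasp_force: 59.3
clock: 14.7
ee_pos: [0.441, 0.2107, 0.0632]
eef_rot: [-0.0, 0.631, 0.776, -0.001]
wrist_force: [-5.9, -2.1, 15.4]
gripper_width: 0.011
grasp_force: 62.1
```

Contact made (15 N up). Release, go straight up, then check.

```bash
python3 -m handwheel '[[0,0,0.0005,0,0,0,1],[0,0,0,0,0,0,1],[0,0,0,0,0,0,1],[0,0,0,0,0,0,1],[0,0,0,0,0,0,1],[0,0,0,0,0,0,1],[0,0,0,0,0,0,1]]'
python3 -m handwheel '[[0,0,0.01,0,0,0,1],[0,0,0.03,0,0,0,1],[0,0,0.04,0,0,0,1],[0,0,0.04,0,0,0,1],[0,0,0.03,0,0,0,1],[0,0,0,0,0,0,1],[0,0,0,0,0,0,1],[0,0,0,0,0,0,1]]'
python3 - <<'E'
from h import *
np.set_printoptions(precision=4,suppress=True)
for n in("wrist","scene","top"):
    p=eyes.grab_frame(n);save(p,"end_"+n+".png")
    for l in("carrier_0","tray","mat"):
        for r in recognise(l,p):print(n,l,round(r["conf"],2),w(p,r["xyz"]))
    if n=="wrist":
        c=p["frame"][50:350,250:450,::-1]; A=cv2.resize(c,(400,600))
    if n=="scene": B=cv2.resize(p["frame"][170:420,220:460,::-1],(400,417))
cv2.imwrite("pics/fin.png",np.hstack([A,cv2.copyMakeBorder(B,0,183,0,0,cv2.BORDER_CONSTANT)]))
E
```

```text
clock: 15.4
ee_pos: [0.4397, 0.2104, 0.0611]
eef_rot: [-0.001, 0.631, 0.776, -0.002]
wrist_force: [-0.1, 0.3, -0.5]
gripper_width: 0.0856
grasp_force: 0.0
clock: 16.2
ee_pos: [0.4389, 0.2103, 0.2102]
eef_rot: [-0.002, 0.631, 0.776, -0.003]
wrist_force: [0.8, -0.2, 0.1]
gripper_width: 0.0853
grasp_force: 0.0
wrist carrier_0 0.71 [0.3881 0.0232 0.021 ]
wrist tray 0.73 [0.4422 0.228  0.0132]
wrist mat 0.65 [0.4298 0.2256 0.001 ]
scene carrier_0 0.78 [ 0.4964 -0.1592  0.087 ]
scene carrier_0 0.71 [ 0.487  -0.228   0.0672]
scene carrier_0 0.68 [0.3869 0.0261 0.0167]
scene tray 0.59 [0.4401 0.2357 0.0239]
scene mat 0.72 [ 0.4205  0.2354 -0.0017]
scene mat 0.53 [0.4373 0.2389 0.0208]
top carrier_0 0.87 [ 0.4825 -0.2339  0.0728]
top carrier_0 0.87 [0.3803 0.0153 0.0215]
top carrier_0 0.75 [ 0.4778 -0.288   0.0547]
top carrier_0 0.71 [ 0.4919 -0.1724  0.083 ]
top tray 0.65 [0.4398 0.1787 0.0244]
top mat 0.86 [0.4319 0.1592 0.0032]
```

View pics/fin.png

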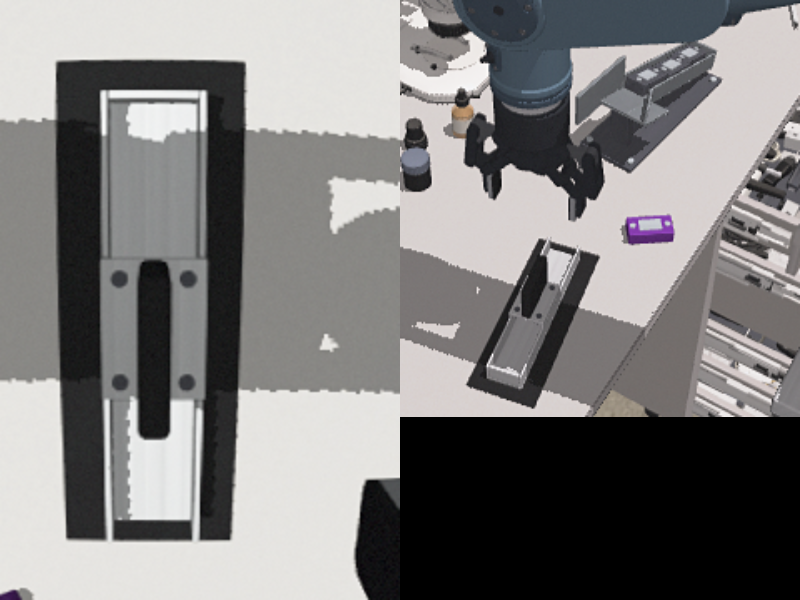

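The wrist view (left) shows the tray empty and flat, lying along its mat, with the handle at (154,350). The scene view (right) shows three carriers in a closed row in the channel at (650,75)-(695,52). The bystanders are undisturbed and the gripper is clear, so I'm handing in.

```bash
python3 -c "
from h import *
print(order.close_job())"
```

```text
the job is handed in; nothing more can be done
None
```

The job is handed in at about 16 s of the 54 s: all three carriers lie in a closed row against the stop, the empty tray is flat along its mat, the bystanders were left untouched, and no verdict was returned.

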